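# Unlatch the big lost-property box

### The arm

A 7-joint arm with a two-finger parallel gripper is mounted at the origin on the work surface. World frame = base frame: x ahead of the robot, y to its left, z up, the work surface at z = 0. Lengths are in m, angles in rad, forces in N, time in s.
With the tool pointing down it reaches from about 0.4 to 0.85 m from the base axis. Payload 10.4 kg.
Tool frame: the origin (TCP) lies midway between the tips of the shut fingers; the grasp point (between the pads) lies 19 mm behind it (r.grasp_offset is the distance from the TCP to the grasp point, in m); z points along the fingers, y is the line along which they close (so a half turn about z gives the same grasp; the last joint's range is limited). The gripper opens to 87 mm and grips with 3 to 60 N. Pads are 19 mm wide; open, the fingers measure 117 mm over their backs; the gripper's body (75 mm by 190 mm) begins 51 mm behind the grasp point.
Start: joints at [-1.241, 0.332, -0.065, 1.46, 0.022, 1.35, -0.088], TCP at [0.216, 0.587, 0.223] pointing down, gripper open.
Joint ranges: [-2.6, 2.6], [-0.5, 2.12], [-1.47, 1.34], [0.16, 2.42], [-1.27, 4.41], [0.06, 2.06], [-2.6, 2.6]. Speed limits (rad/s): [2.22, 2.22, 2.79, 2.79, 3.14, 3.14, 3.14].

### API

Orientations are given as a unit quaternion [x, y, z, w].
In Python, from bench import r gives the robot as it stands.
- The arm moves only by the tool drive_tool, never from a script. Its argument "moves" is a list that holds one entry, the list of rows, each a list of 7 numbers: the shift along the tool's x, y, z in m, then the turn, a rotation vector about the tool's x, y, z in rad, then the opening, from 0 (shut) to 1 (fully open). In form: [[[tx, ty, tz, ax, ay, az, jaw], ...]]. A call has 1 to 10 rows; each row shifts and turns the commanded pose from where the row before left it, along the tool's axes as they then stand; what a row does not reach is not made up. A row lasts 1/10 s, in which the tool goes at most 50 mm and 8.59 degrees, less where a joint would pass 70% of its speed; a pose out of reach is approached as far as the arm can. A call is refused whole if a number of a shift passes 0.05 or a number of a turn 0.15, either way. A call with a gripper value outside its range is refused whole. The fingers move at their own pace and stop on an object; "squeeze" is the grip in N (left out, the last holds). Time passes only in rows, so rows that do not move let the fingers close. It gives the time, the measured TCP pose, the force, the opening and the grip force at its end, in the units of the state.
- r.read_state(): the state, without advancing time (a new reading comes with each control period).
- r.camera(name): name is "side" or "top" or "wrist"; returns the picture (420x560x3 uint8, red, green, blue); there is no depth.
- r.camera_info(name): a dict with "mtx" (3x3 intrinsics, pixels), "rvec" (rotation vector, rad) and "tvec" (3), from world to camera coordinates, as OpenCV has them; the wrist camera has in their place "T_tool_cam" (4x4, takes a point from camera to tool coordinates, whose origin is the TCP and whose axes are the flange's). Camera axes: x right, y down, z forward; pixel columns grow to the right and rows downward; lengths in m; the calibration is good to about 2 mm. A picture is of the moment at which its call begins: read the wrist's pose just before it. camera_info takes no time and is no camera call.
- r.close_job(): hands the job in; it is judged then, once.
Trained networks look in the newest picture that a camera, given by its name, has taken for a name from the list of things; names that differ only in an ending like _2 or _b are one class to them, and where a whole thing is asked for, a point or a joint stands for the part that bears it (a point fixed in the world has none). Each returns a list of dicts, best first, with "conf" (0 to 1); they miss things now and then, are a little off and sometimes report something else, mostly with a low value. They report only what shows in the picture. A call takes as long as a camera call.
- r.find_in(camera, query): "bbox" ([left, top, right, bottom] in pixels, round what is visible of it).
- r.place_of(camera, query): "at" ([column, row] in pixels: a listed point, or the origin of a listed thing).
The state is a dict: "time": time; "joint_positions": joint angles; "joint_vel": joint speeds; "joint_torque": joint torques, N m; "ee_pos": TCP position; "eef_rot": TCP orientation; "ft_force": force on the tool from outside, world axes, zero at the start; "torque": the same for the moment, N m; "width": finger opening in m; "grip_force": force on a finger pad.
Only numpy, scipy, OpenCV 4.12 (cv2) and the standard library are available. Lean on these libraries where they do the work, as an engineer would, in place of code of your own. Each camera call takes 0.05 s, during which the arm holds its last target. There are 200 camera calls.

### The job

On the lost-property shelf, get the bigger wooden box ready to be opened: first slide its safety tab sideways, off the latch strap and all the way to its stop, then lift the latch strap by its cross handle to about 45 degrees or steeper, so that it stays up by itself when you let go. Leave the smaller box's latch down.

Things in the scene. Friction and masses are not known exactly. Their poses are not given: they have to be found in the camera images.
- big_box: Bigger of two fixed wooden boxes, 200 (x) x 220 (y) x 90 mm high, flat top with the catch: a steel strap along x and, at its +y side, a sliding tab. Origin: centre of the underside; z up, -x is its front, towards the robot, yaw within 30 deg. Beside it, left or right, is the smaller box (130 x 120 x 70 mm; strap, no tab). Loose toys lie clear of both boxes, none over 95 mm high.
- safety_tab (a joint): Steel tab in a guide on the big box, sliding to box +y; m: 0 locked (nose over strap), 0.03 open stop, strap free from 0.012. Starts 0 to 0.005; 2 N moves it; stays where left. Plate top at z 106 mm (box frame). Knob: upright wooden dowel, 16 mm diameter, z 106 to 136 mm, axis at box x -30, y 40 mm + value; 28 mm free round it above the plate.
- latch (a joint): Big box's strap, 24 mm wide; rad: 0 flat, grows as its rear (+x) end lifts, stop 1.4. Hinge along box y at x -75, y 0, z 95.5 mm. Handle: wooden cross dowel along y, 14 mm diameter, 36 mm long, on a 12 mm neck; centre 85 mm along the strap from the hinge, 32.5 mm above it (flat: box x 10, y 0, z 128). Blocked while the tab is locked; 1.5 N at the handle lifts it; stays where left.
- small_latch (a joint): The smaller box's latch strap, similar but not to be used. Value in rad: 0 = lying flat, grows as it is lifted.

How it is judged:
On the way, in this order (a step that is already met when the one before it is completed fails the run):
1. the safety tab is slid clear while the latch still lies down (value of joint safety_tab above 0.02 m and value of joint latch below 0.15 rad), for 0.2 s.
2. the latch is lifted with the tab clear (value of joint latch above 0.65 rad and value of joint safety_tab above 0.018 m), for 0.2 s.
At the end, for the whole second after the job is handed in: The big box's safety tab is at least 18 mm out of its 30 mm travel, its latch strap stands still at 0.65 rad (37 degrees) or more, and the small box's latch is still down (under 0.15 rad) (all of step 2 and velocity of joint latch between -0.1 and 0.1 rad/s and value of joint small_latch below 0.15 rad); the robot touches nothing.
It fails at once if the small box's latch is lifted (value of joint small_latch above 0.25 rad).
It also fails if it takes over 48 s, if anything falls off the work surface, if the arm or the gripper's body presses on something with over 40 N, if the wrist force passes 120 N, or if a joint passes its speed limit or range.

## Working session

There is one attempt and no reset: what is moved stays moved. The work goes in short steps, Python scripts to look and compute and a tool call to move; the robot and the scene stay as the last step left them, time stands still between calls to the robot, and variables do not carry over. Pictures are saved under pics/ and viewed, at most 10 in all, crops included, and the job is handed in when it is done.

Besides the shell and the picture viewer there is one more tool, called after "Emit:" by a JSON object that holds its "op" and its "data". drive_tool: Moves the arm, as the interface text tells. Its arguments: {"type":"object","properties":{"moves":{"type":"array"},"squeeze":{"type":"number"}},"required":["moves"]}

```bash
mkdir -p pics
python3 - <<'E'
from bench import r
import cv2
s=r.read_state();print(s['time'],s['ee_pos'],s['eef_rot'],s['width'])
ims=[]
for c in("top","side"):
    im=r.camera(c);cv2.imwrite(f"pics/{c}0.png",im[:,:,::-1])
    i=r.camera_info(c);print(c,i)
    for q in("big_box","safety_tab","latch","small_latch"):
        print(q,[(b['bbox'],round(b['conf'],2)) for b in r.find_in(c,q)[:2]],[(b['at'],round(b['conf'],2)) for b in r.place_of(c,q)[:2]])
print(r.camera_info("wrist"))
E
```

```text
0.0 [0.2158492  0.58613864 0.22175247] [ 1.75475232e-01  9.84483591e-01 -7.02711262e-04 -8.65540686e-05] 0.08710492424023329
top {'mtx': array([[414.88698147,   0.        , 270.32824354],
       [  0.        , 414.88698147, 209.50779527],
       [  0.        ,   0.        ,   1.        ]]), 'rvec': array([ 2.18968524, -2.16782937,  0.17675907]), 'tvec': array([-0.02697677,  0.55127845,  0.68924497])}
big_box [([265.8, 144.9, 428.5, 304.0], 0.57)] [([339.0, 228.5], 0.82)]Traceback (most recent call last):
  File "<stdin>", line 9, in <module>
ValueError: it knows: big_box
```

View pics/top0.png

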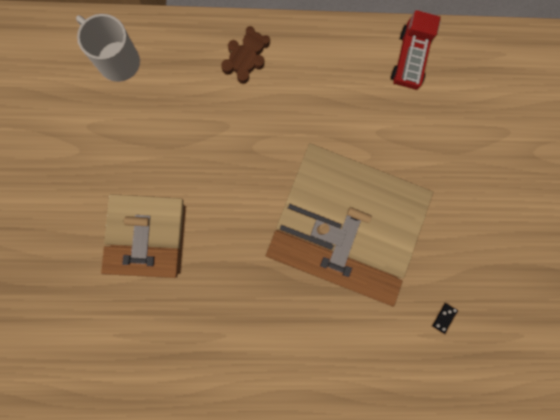

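The top view shows the big box's top face with corners near (311,145), (432,190), (408,278), (275,235). The knob is near (323,229) and the handle near (359,214). The small box is to the left, around (142,235).

```bash
cat > h.py <<'E'
from bench import r
import numpy as np, cv2
from scipy.optimize import least_squares
from scipy.spatial.transform import Rotation as R
def proj(c,P):
    i=r.camera_info(c); return cv2.projectPoints(np.array(P,float),i['rvec'],i['tvec'],i['mtx'],None)[0][:,0]
def w(p,P):
    P=np.array(P,float);c,s=np.cos(p[2]),np.sin(p[2])
    return np.c_[p[0]+c*P[:,0]-s*P[:,1],p[1]+s*P[:,0]+c*P[:,1],P[:,2]]
def pts(v): return [[.1,.11,.09],[.1,-.11,.09],[-.1,-.11,.09],[-.1,.11,.09],[-.1,.11,0],[-.1,-.11,0],[-.03,.04+v,.136],[.01,0,.128]]
E
python3 - <<'E'
from h import *
px=np.array([[311,145],[432,190],[408,278],[275,235],[267,257],[396,302],[323,229],[359,214]],float)
f=least_squares(lambda p:(proj("top",w(p,pts(p[3])))-px).ravel(),[.6,0,-.3,0],loss='soft_l1',x_scale=[.01,.01,.1,.001])
print(f.x,f.fun.reshape(-1,2).round(1).tolist())
p=f.x;np.save("p.npy",p)
print("knob",w(p,pts(p[3]))[-2],"handle",w(p,pts(0))[-1])
im=r.camera("side")[:,:,::-1].copy()
for a,b in proj("side",w(p,pts(p[3]))): cv2.circle(im,(int(a),int(b)),2,(0,255,0),-1)
t=r.camera("top")[:,:,::-1].copy()
for a,b in proj("top",w(p,pts(p[3]))): cv2.circle(t,(int(a),int(b)),1,(0,255,0),-1)
t=cv2.resize(t[130:310,240:450],None,fx=1.9,fy=1.9)
o=np.zeros((600,800,3),np.uint8)
s=cv2.resize(im,(400,300)); o[:342,:399]=t[:342,:399]; 
cv2.imwrite("pics/side1.png",im);cv2.imwrite("pics/t1.png",cv2.resize(t,None,fx=1.5,fy=1.5))
E
```

```text
[ 0.52485226 -0.15860946 -0.31193769  0.01546936] [[-0.4, -0.9], [5.5, -3.5], [-3.7, 26.5], [-2.5, 25.5], [3.2, 3.4], [-9.8, -2.9], [0.3, -1.7], [5.7, 0.4]]
knob [ 0.51332377 -0.09660991  0.136     ] handle [ 0.53436966 -0.16167849  0.128     ]
```

View pics/side1.png

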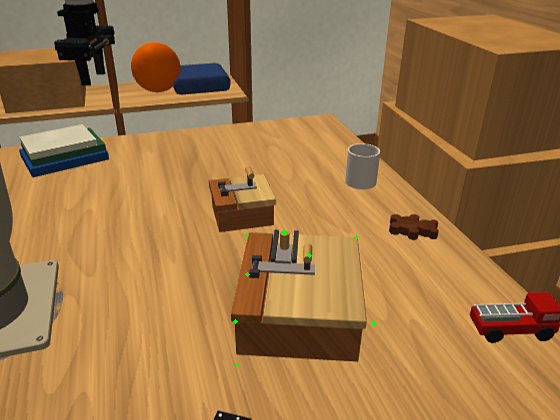

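View pics/t1.png

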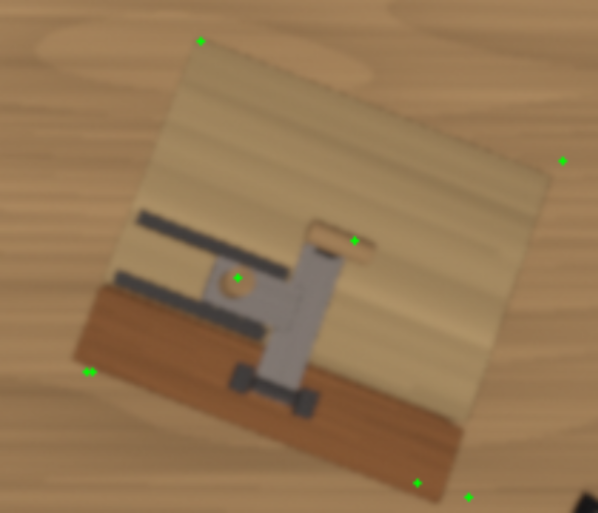

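The side view (knob (285,234), handle (308,250)) and the crop show that the brown strip is part of the top face. I had the front top corners wrong, so I'll refit with both cameras.

Run:
```python
from h import *
T=np.array([[310.2,144.8],[434,193],[394.4,306],[266.3,255.6],[322.7,228],[359.8,215]])
S=np.array([[357,237],[365,323],[233,320],[246,236],[285,233],[308,252]])
I=[0,1,2,3,6,7]
def fn(p):
    P=w(p,np.array(pts(p[3]))[I]); return np.r_[proj("top",P)-T,proj("side",P)-S].ravel()
f=least_squares(fn,[.6,0,-.3,0],loss='soft_l1',x_scale=[.01,.01,.1,.001])
print(f.x,f.fun.reshape(-1,2).round(1).tolist())
p=f.x;np.save("p.npy",p)
kn=w(p,pts(p[3]))[-2];hd=w(p,pts(0))[-1];print("knob",kn,"handle",hd)
s=r.read_state();e=np.array(s['ee_pos']);q=R.from_quat(s['eef_rot']);print(e,q.as_matrix().round(3).tolist(),s['time'])
# tool down, closing axis y along box y : tool yaw
for ya in (p[2],p[2]+np.pi,p[2]+np.pi/2,p[2]-np.pi/2):
    y=np.array([-np.sin(ya),np.cos(ya),0]);z=np.array([0,0,-1.]);D=np.c_[np.cross(y,z),y,z]
    print(np.degrees(ya),(q.inv()*R.from_matrix(D)).as_rotvec())
```

```text
[ 0.52376225 -0.15093827 -0.3623571   0.0071018 ] [[-0.2, -2.2], [0.8, -1.7], [1.1, 1.4], [-0.4, 1.2], [0.4, -0.1], [0.2, 0.2], [0.1, 0.1], [1.9, -0.7], [-2.8, -4.9], [2.1, -3.7], [-0.7, -0.9], [-0.7, 1.5]]
knob [ 0.51240695 -0.0962607   0.136     ] handle [ 0.53311289 -0.15448307  0.128     ]
[0.21591611 0.58642044 0.22230899] [[-0.938, 0.346, -0.0], [0.346, 0.938, -0.0], [-0.0, -0.0, -1.0]] 0.3
-20.761532639669195 [-3.98821606e-04  1.12590842e-05  9.54007642e-03]
159.23846736033082 [-1.76321554e-05 -6.24569852e-04 -3.13205251e+00]
69.2384673603308 [-3.21657277e-04 -3.03994576e-04 -1.56125623e+00]
-110.7615326396692 [-3.04788042e-04  3.22496845e-04  1.58033638e+00]
```

Emit:
{"op": "drive_tool", "data": {"moves": [[[-0.026,-0.027,0,0,0,0,1],[-0.026,-0.027,0,0,0,0,1],[-0.026,-0.027,0,0,0,0,1],[-0.026,-0.027,0,0,0,0,1],[-0.026,-0.027,0,0,0,0,1],[-0.026,-0.027,0,0,0,0,1],[-0.026,-0.027,0,0,0,0,1],[-0.026,-0.027,0,0,0,0,1],[-0.026,-0.027,0,0,0,0,1],[-0.026,-0.027,0,0,0,0,1]]]}}

```text
time: 1.3
ee_pos: [0.367, 0.2419, 0.2227]
eef_rot: [0.175, 0.984, 0.0, 0.0]
ft_force: [0.5, 0.2, -0.2]
width: 0.0871
grip_force: 0.0
```

Emit:
{"op": "drive_tool", "data": {"moves": [[[-0.026,-0.027,0,0,0,0,0.6],[-0.026,-0.027,0,0,0,0,0.6],[-0.026,-0.027,0,0,0,0,0.6],[-0.026,-0.027,0,0,0,0,0.6],[-0.026,-0.027,0,0,0,0,0.6],[-0.026,-0.027,0,0,0,0,0.6],[-0.026,-0.027,0,0,0,0,0.6],[-0.02,-0.027,0,0,0,0,0.6],[0,0,0,0,0,0,0.6],[0,0,0,0,0,0,0.6]]]}}

```text
time: 2.3
ee_pos: [0.4815, -0.0294, 0.2225]
eef_rot: [0.176, 0.984, 0.0, -0.0]
ft_force: [0.2, 1.8, 0.2]
width: 0.0522
grip_force: 0.0
```

```bash
cat > where.py <<'E'
from h import *
s=r.read_state();e=np.array(s['ee_pos']);q=R.from_quat(s['eef_rot']);p=np.load("p.npy")
kn=w(p,pts(p[3]))[-2];hd=w(p,pts(0))[-1]
print(s['time'],e.round(4),q.as_matrix().round(3).tolist(),s['width'],s['grip_force'],s['ft_force'])
for n,t in(("knob",kn),("handle",hd)): print(n,"in tool",q.inv().apply(t-e).round(4))
E
python3 where.py
python3 - <<'E'
from h import *
s=r.read_state();im=r.camera("wrist")[:,:,::-1].copy()
i=r.camera_info("wrist");T=np.eye(4);T[:3,:3]=R.from_quat(s['eef_rot']).as_matrix();T[:3,3]=s['ee_pos']
M=np.linalg.inv(T@i['T_tool_cam']);p=np.load("p.npy")
P=w(p,pts(p[3]));x=cv2.projectPoints(P,cv2.Rodrigues(M[:3,:3])[0],M[:3,3],i['mtx'],None)[0][:,0]
print(x.round(0).tolist())
for a,b in x: cv2.circle(im,(int(a),int(b)),3,(0,255,0),-1)
cv2.imwrite("pics/w1.png",im)
E
```

```text
2.3 [ 0.4815 -0.0294  0.2225] [[-0.938, 0.347, -0.0], [0.347, 0.938, 0.0], [0.0, 0.0, -1.0]] 0.052197625818275875 0.0 [0.19763393 1.84732068 0.16639679]
knob in tool [-0.0522 -0.052   0.0864]
handle in tool [-0.0919 -0.0994  0.0944]
[[286.0, 348.0], [103.0, 347.0], [70.0, 183.0], [290.0, 185.0], [287.0, 170.0], [117.0, 169.0], [222.0, 269.0], [178.0, 301.0]]
```

View pics/w1.png

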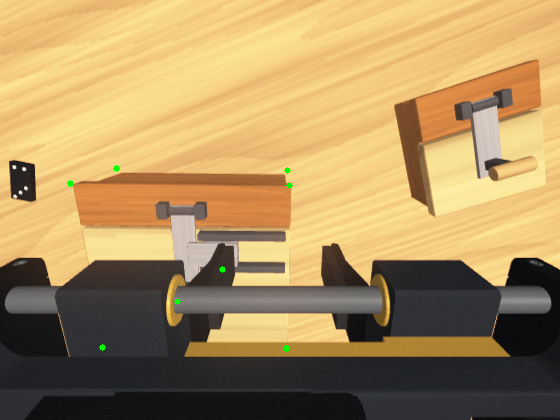

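The wrist view matches the fitted box to a few pixels: front top edge at row ~184, corners at columns 76 and 291. The knob is hidden by a finger. Next I go over the knob and part way down.

Emit:
{"op": "drive_tool", "data": {"moves": [[[-0.013,-0.013,0,0,0,0,0.45],[-0.013,-0.013,0,0,0,0,0.45],[-0.013,-0.013,0,0,0,0,0.45],[-0.013,-0.013,0,0,0,0,0.45],[0,0,0.025,0,0,0,0.45],[0,0,0.025,0,0,0,0.45],[0,0,0.02,0,0,0,0.45],[0,0,0,0,0,0,0.45],[0,0,0,0,0,0,0.45]]]}}

```text
time: 3.25
ee_pos: [0.5125, -0.0949, 0.153]
eef_rot: [0.175, 0.985, 0.0, -0.0]
ft_force: [0.0, 0.7, 0.2]
width: 0.0393
grip_force: 0.0
```

```bash
python3 where.py
python3 - <<'E'
from h import *
a=r.camera("side")[190:340,210:390,::-1];b=r.camera("top")[130:310,240:450,::-1]
cv2.imwrite("pics/c1.png",np.hstack([cv2.resize(a,(400,333)),cv2.resize(b,(389,333))]))
E
```

```text
3.25 [ 0.5125 -0.0949  0.153 ] [[-0.939, 0.344, -0.0], [0.344, 0.939, 0.0], [0.0, 0.0, -1.0]] 0.039303345222513435 0.0 [0.03149301 0.68230678 0.16094678]
knob in tool [-0.0004 -0.0013  0.017 ]
handle in tool [-0.0398 -0.0488  0.025 ]
```

View pics/c1.png

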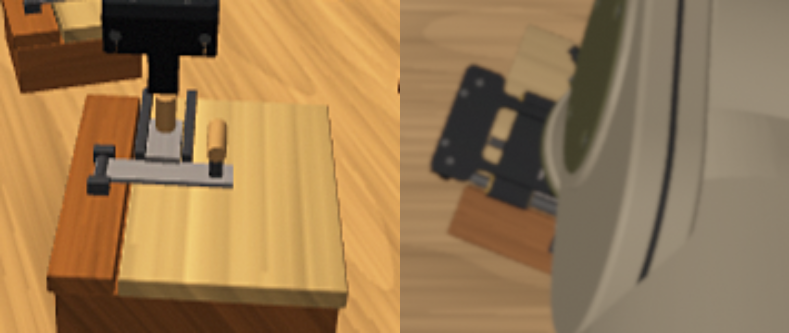

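The side view (left) shows the fingers centred over the knob at column ~165. The top view is blocked by the arm. I'll descend, grip and slide.

Emit:
{"op": "drive_tool", "data": {"moves": [[[0,0,0.02,0,0,0,0.45],[0,-0.001,0.018,0,0,0,0.45],[0,0,0,0,0,0,0.45],[0,0,0,0,0,0,0],[0,0,0,0,0,0,0],[0,0,0,0,0,0,0],[0,0,0,0,0,0,0],[0,0,0,0,0,0,0]]], "squeeze": 12}}

```text
time: 4.15
ee_pos: [0.5125, -0.097, 0.1152]
eef_rot: [0.176, 0.984, 0.0, 0.001]
ft_force: [-1.6, -0.8, 4.3]
width: 0.0152
grip_force: 12.0
```

Emit:
{"op": "drive_tool", "data": {"moves": [[[0,0.004,0,0,0,0,0],[0,0.004,0,0,0,0,0],[0,0.004,0,0,0,0,0],[0,0.004,0,0,0,0,0],[0,0.004,0,0,0,0,0],[0,0.003,0,0,0,0,0],[0,0.002,0,0,0,0,0],[0,0,0,0,0,0,0],[0,0,0,0,0,0,0]]]}}

```text
time: 5.05
ee_pos: [0.5215, -0.0733, 0.1152]
eef_rot: [0.175, 0.984, 0.0, 0.001]
ft_force: [0.5, 0.6, 5.2]
width: 0.0156
grip_force: 12.0
```

Emit:
{"op": "drive_tool", "data": {"moves": [[[0,0.001,0,0,0,0,0],[0,0.001,0,0,0,0,0],[0,0.001,0,0,0,0,0],[0,0.001,0,0,0,0,0],[0,0,0,0,0,0,0],[0,0,0,0,0,0,0]]]}}

```text
time: 5.65
ee_pos: [0.5217, -0.0729, 0.1151]
eef_rot: [0.177, 0.984, -0.002, 0.0]
ft_force: [-4.7, -11.4, 9.5]
width: 0.0153
grip_force: 12.0
```

The tab is at its stop (about 12 N reaction after 25.5 mm). I'll release and rise.

Emit:
{"op": "drive_tool", "data": {"moves": [[[0,-0.003,0,0,0,0,0.45],[0,0,0,0,0,0,0.45],[0,0,0,0,0,0,0.45],[0,0,0,0,0,0,0.45],[0,0,-0.03,0,0,0,0.45],[0,0,-0.03,0,0,0,0.45],[0,0,0,0,0,0,0.7],[0,0,0,0,0,0,0.7]]]}}

```text
time: 6.45
ee_pos: [0.5214, -0.0721, 0.1748]
eef_rot: [0.175, 0.985, 0.0, 0.0]
ft_force: [-0.4, -0.2, -1.1]
width: 0.0481
grip_force: 0.0
```

```bash
python3 where.py
python3 - <<'E'
from h import *
a=r.camera("side")[190:340,210:390,::-1]
cv2.imwrite("pics/c2.png",cv2.resize(a,(600,500)))
E
```

```text
6.45 [ 0.5214 -0.0721  0.1748] [[-0.939, 0.345, 0.001], [0.345, 0.939, 0.001], [-0.001, 0.001, -1.0]] 0.04811041151112234 0.0 [-0.40858909 -0.20993849 -1.05945821]
knob in tool [ 0.0001 -0.0258  0.0387]
handle in tool [-0.0394 -0.0733  0.0467]
```

View pics/c2.png

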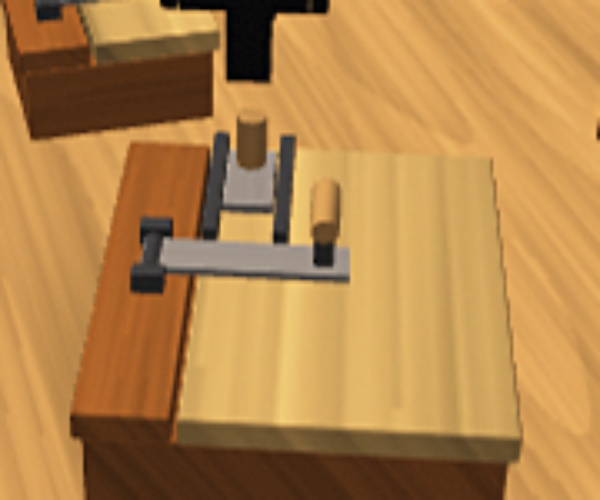

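The tab is clear of the strap (plate end near (248,205) in the crop, strap at row ~260). I'll go over the handle and descend with the fingers beyond the dowel ends.

Emit:
{"op": "drive_tool", "data": {"moves": [[[-0.01,-0.018,0,0,0,0,0.68],[-0.01,-0.018,0,0,0,0,0.68],[-0.01,-0.018,0,0,0,0,0.68],[-0.01,-0.018,0,0,0,0,0.68],[0,0,0,0,0,0,0.68],[0,0,0.02,0,0,0,0.68],[0,0,0.02,0,0,0,0.68],[0,0,0.01,0,0,0,0.68],[0,0,0.01,0,0,0,0.68],[0,0,0,0,0,0,0.68]]]}}

```text
time: 7.5
ee_pos: [0.533, -0.1533, 0.1133]
eef_rot: [0.175, 0.985, -0.0, -0.001]
ft_force: [0.0, -0.1, 0.2]
width: 0.0593
grip_force: 0.0
```

Emit:
{"op": "drive_tool", "data": {"moves": [[[0,0,0,0,0,0,0],[0,0,0,0,0,0,0],[0,0,0,0,0,0,0],[0,0,0,0,0,0,0],[0,0,0,0,0,0,0],[0,0,0,0,0,0,0],[0,0,0,0,0,0,0]]], "squeeze": 15}}

```text
time: 8.2
ee_pos: [0.5343, -0.1534, 0.1149]
eef_rot: [0.175, 0.985, 0.0, 0.0]
ft_force: [2.0, 3.2, 3.6]
width: 0.0352
grip_force: 15.0
```

```bash
python3 where.py
python3 - <<'E'
import numpy as np
# strap arc in 9 deg-ish steps: tool x=-box x, tool z=-box z
r0=np.hypot(.085,.0325);a0=np.arctan2(.0325,.085)
t=np.linspace(0,.95,14);x=r0*np.cos(a0+t);z=r0*np.sin(a0+t)
print(np.c_[-np.diff(x),-np.diff(z)].round(4).tolist())
from h import *
a=r.camera("side")[190:340,210:390,::-1]
cv2.imwrite("pics/c3.png",cv2.resize(a,(600,500)))
E
```

```text
8.2 [ 0.5343 -0.1534  0.1149] [[-0.939, 0.345, 0.001], [0.345, 0.939, 0.001], [-0.001, 0.001, -1.0]] 0.035229925903585674 15.00029906630516 [1.97784881 3.15566669 3.64095471]
knob in tool [ 0.0402  0.0461 -0.0211]
handle in tool [ 0.0007 -0.0014 -0.0131]
[[0.0026, -0.0061], [0.003, -0.0059], [0.0035, -0.0057], [0.0039, -0.0054], [0.0043, -0.0051], [0.0046, -0.0048], [0.005, -0.0044], [0.0053, -0.0041], [0.0055, -0.0037], [0.0058, -0.0033], [0.006, -0.0028], [0.0062, -0.0024], [0.0064, -0.0019]]
```

View pics/c3.png

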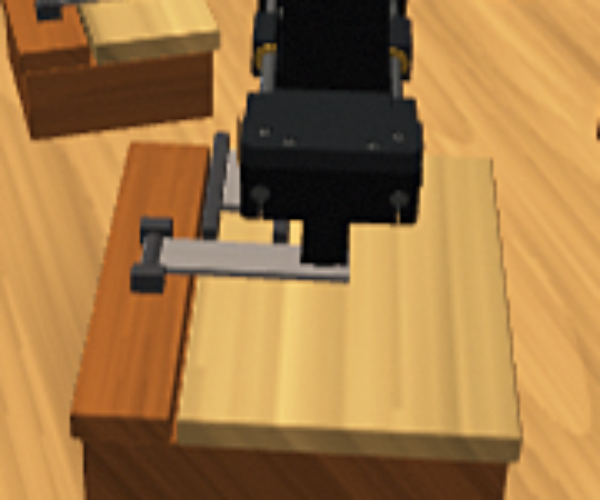

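The fingers hold the dowel by its ends: width is 35 mm, and the finger covers the handle at (325,235) in the crop. I'll lift along the arc.

Emit:
{"op": "drive_tool", "data": {"moves": [[[0.0025,0,-0.006,0,0,0,0],[0.003,0,-0.006,0,0,0,0],[0.0035,0,-0.0055,0,0,0,0],[0.004,0,-0.0055,0,0,0,0],[0.0045,0,-0.005,0,0,0,0],[0.0045,0,-0.005,0,0,0,0],[0.005,0,-0.0045,0,0,0,0],[0,0,0,0,0,0,0]]]}}

```text
time: 9.05
ee_pos: [0.5085, -0.1436, 0.1524]
eef_rot: [0.175, 0.985, 0.001, 0.0]
ft_force: [2.4, 5.5, 0.5]
width: 0.0357
grip_force: 15.0
```

Emit:
{"op": "drive_tool", "data": {"moves": [[[0.005,0,-0.004,0,0,0,0],[0.0055,0,-0.0035,0,0,0,0],[0.006,0,-0.0035,0,0,0,0],[0.006,0,-0.003,0,0,0,0],[0.006,0,-0.0025,0,0,0,0],[0.0065,0,-0.002,0,0,0,0],[0,0,0,0,0,0,0],[0,0,0,0,0,0,0],[0,0,0,0,0,0,0]]]}}

```text
time: 9.95
ee_pos: [0.476, -0.1313, 0.1707]
eef_rot: [0.175, 0.985, 0.001, 0.0]
ft_force: [3.0, 7.2, 2.2]
width: 0.0358
grip_force: 15.0
```

Emit:
{"op": "drive_tool", "data": {"moves": [[[0,0,0,0,0,0,0.7],[0,0,0,0,0,0,0.7],[0,0,0,0,0,0,0.7],[0,0,0,0,0,0,0.7],[0,0,-0.02,0,0,0,0.7],[0,0,-0.03,0,0,0,0.7],[0,0,-0.03,0,0,0,0.7],[0,0,0,0,0,0,0.7],[0,0,0,0,0,0,0.7]]]}}

```text
time: 10.85
ee_pos: [0.4756, -0.1326, 0.2507]
eef_rot: [0.176, 0.984, 0.0, 0.0]
ft_force: [0.3, 1.0, -0.2]
width: 0.061
grip_force: 0.0
```

Run:
```python
from h import *
cv2.imwrite("pics/c4.png",r.camera("side")[:,:,::-1])
```

```text
(no output)
```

View pics/c4.png

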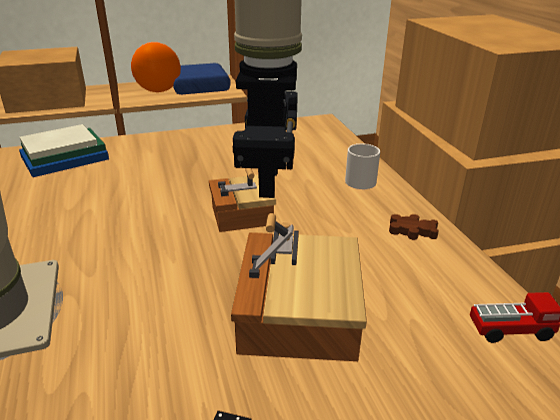

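The strap stands at about 50 degrees, from (255,272) to (293,228). The gripper is clear above it and the small latch, at (238,187), is still flat.

```bash
python3 -c "
from bench import r
print(r.close_job())"
```

```text
the job is handed in; nothing more can be done
None
```

I handed the job in at about 11 s: the big box's safety tab is at its open stop, its latch stands up by itself at about 50 degrees (read from the side picture), and the small box's latch is still down; the hand-in returned no verdict.

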